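# Nest the ring cutters in the biscuit tin

## Robot

A 6-joint arm with a two-finger parallel gripper is mounted at the origin on the work surface. World frame = base frame: x ahead of the robot, y to its left, z up, the work surface at z = 0. Lengths are in m, angles in rad, forces in N, time in s.
With the tool pointing down it reaches from about 0.25 to 0.775 m from the base axis. Payload 4 kg.
Tool frame: the origin (TCP) lies at the very end of the fingers, on their centre line; the grasp point (between the pads) lies 19 mm behind it (robot.grip_point_offset is the distance from the TCP to the grasp point, in m); z points along the fingers, x is the direction in which the jaws open and shut, and the axes are right-handed (so a half turn about z gives the same grasp; the last joint's range is limited). The gripper opens to 94 mm and grips with 3 to 60 N. Pads are 16 mm wide; open, the fingers measure 119 mm over their backs; the gripper's body (75 mm by 177 mm) begins 78 mm behind the grasp point.
Start: joints at [-1.31, 0.087, 1.371, -0, 1.684, -0.103], TCP at [0.196, -0.514, 0.206] pointing down, gripper open.
Joint ranges: [-3.1, 3.1], [-0.76, 2.03], [0.27, 2.55], [-1.08, 4.22], [0.17, 2.65], [-2.57, 2.57]. Speed limits (rad/s): [2.79, 2.79, 3.14, 3.14, 3.14, 3.14].

## Interface

Orientations are given as [roll, pitch, yaw] about the fixed x, y, z axes, in that order (R = Rz(yaw) Ry(pitch) Rx(roll)).
In Python, from bench import robot gives the robot as it stands.
- The arm moves only by the shell command python3 -m inch 'ROWS'. ROWS is text: rows parted by semicolons, each of 5 numbers parted by spaces: the shift along the tool's x, y, z in cm, then the turn about the tool's z in rad, then the closure, from 0 (fully open) to 1 (shut). In form: tx ty tz spin claw; .... A call has 1 to 20 rows; each row is the pose to reach, as a shift and turn from the pose measured when the call began, along the tool's axes at that moment; what a row does not reach only later rows make up. A row lasts 1/12 s, in which the tool goes at most 41.7 mm and 7.16 degrees, less where a joint would pass 70% of its speed; a pose out of reach is approached as far as the arm can. A call with a gripper value outside its range is refused whole. The fingers move at their own pace and stop on an object; the grip force is fixed at half the most. Time passes only in rows, so rows that repeat a pose let the fingers close. It gives the time, the measured TCP pose, the force and the opening at its end, in the units of the state.
- robot.get_obs(): the state, without advancing time (a new reading comes with each control period).
- robot.snapshot(name): name is "scene" or "top" or "wrist"; returns (picture, depth): 420x560x3 uint8, blue, green, red; 420x560 float32, m along the optical axis (not along the pixel's ray), 0 where there is no reading.
- robot.camera_info(name): a dict with "K" (3x3 intrinsics, pixels), "extrinsics" (4x4, takes a point from world to camera coordinates); the wrist camera has in their place "mount" (4x4, takes a point from camera to tool coordinates, whose origin is the TCP and whose axes are the tool frame's). Camera axes: x right, y down, z forward; pixel columns grow to the right and rows downward; lengths in m; the calibration is good to about 2 mm. A picture is of the moment at which its call begins: read the wrist's pose just before it. camera_info takes no time and is no camera call.
- robot.close_job(): hands the job in, once; it reports no verdict.
The state is a dict: "time": time; "joint_positions": joint angles; "qvel": joint speeds; "joint_torque": joint torques, N m; "tool_pos": TCP position; "ee_rot": TCP orientation; "wrist_force": force on the tool from outside, world axes, zero at the start; "wrist_torque": the same for the moment, N m; "width": finger opening in m.
Only numpy, scipy, OpenCV 4.12 (cv2) and the standard library are available. Lean on these libraries where they do the work, as an engineer would, in place of code of your own. Each camera call takes 0.05 s, during which the arm holds its last target.

## Task

Pack the three plain ring cutters from the blue drawer, one inside the other, in the middle of the red biscuit tin: stand the smallest in the tin first, then set the medium one over it, then the largest around both, all three upright on the tin's floor. Then put the red lid on so that it sits fully home. Set each piece down rather than dropping it, and leave the snowflake cutter, the measuring spoons and the doughnut cutter where they lie.

Things in the scene. Friction and masses are not known exactly. Their poses are not given: they have to be found in the camera images.
- tin: open round biscuit tin of faded red with brass bands, standing fixed on the table to one side of the drawer: outer diameter 166 mm, inner diameter 160 mm, height 55 mm; origin at the centre of its underside, z up; its inner floor is 3 mm above the origin and its rim 55 mm above. There is room inside for open fingers around the cutters
- lid_knob (a point): centre of the upright dark-wood knob (24 mm across, 30 mm tall) of the loose red lid, which lies knob up on the table across the drawer from the tin; z up. Below this point: flange (172 mm disc) top 15, flange underside 18, plug (148 mm across, bevelled, 6 mm play all round in the tin) underside 24 mm. Home, the flange rests on the rim and this point is 73 mm above the tin's origin
- small_cutter_center (a point): centre (half-way up, on the axis) of the small plain ring cutter: copper-coloured, an upright tube open at both ends, outer diameter 34 mm, inner diameter 28 mm, wall 3 mm, height 40 mm; lower edge 20 mm below this point; z is its axis (up). Stands loose on the drawer floor, with room for fingers on two opposite sides, not in every direction
- medium_cutter_center (a point): centre (half-way up, on the axis) of the medium plain ring cutter: bright chrome, an upright tube open at both ends, outer diameter 50 mm, inner diameter 44 mm, wall 3 mm, height 40 mm; lower edge 20 mm below this point; z is its axis (up). Stands loose on the drawer floor, with room for fingers on two opposite sides, not in every direction
- large_cutter_center (a point): centre (half-way up, on the axis) of the large plain ring cutter: brass-coloured, an upright tube open at both ends, outer diameter 66 mm, inner diameter 60 mm, wall 3 mm, height 40 mm; lower edge 20 mm below this point; z is its axis (up). Stands loose on the drawer floor, with room for fingers on two opposite sides, not in every direction
- drawer: fixed open drawer of duck-egg blue painted pine, 300 mm along its x and 364 mm along its y, walls 12 mm thick and 50 mm high, inner space 276 x 340 mm; origin at the centre of its underside, z up, dark-lined inner floor 8 mm above the origin. A black iron clamp with a wing knob, 92 mm high and 50 mm wide, grips the middle of its far (+x) wall, reaching from x = 138 to 215 mm
- snowflake: loose tin snowflake cutter lying in the drawer, six-armed, 66 mm across, 18 mm high; origin at the centre of its underside. A bystander
- spoons: three loose brass measuring spoons joined on a pin, lying in the drawer as one fan about 90 mm long (along its x, bowls to +x) and 75 mm wide, 7 mm high; origin near its middle, at its underside. A bystander
- doughnut_cutter: loose chrome doughnut cutter standing on the table beyond the drawer: two concentric rings under a bridge with a handle, 74 mm across, 55 mm high; origin at the centre of its underside. A bystander
Not all that is in view belongs to the job. Of the things shaped like the part that bears small_cutter_center, the copper one is meant.

How it is judged:
On the way, in this order (a step that is already met when the one before it is completed fails the run):
1. the small ring cutter stands upright on the tin's floor, within 25 mm of its middle, released (horizontal distance between small_cutter_center and tin below 0.025 m and z of small_cutter_center in the frame of tin between 0.018 and 0.027 m and angle between small_cutter_center's own z axis and vertical below 0.08 rad and contact force between the fingers and small_cutter below 0.05 N and linear speed of small_cutter below 0.03 m/s), for 0.2 s.
2. the medium ring cutter stands around the small one on the tin's floor, released (horizontal distance between each of small_cutter_center, medium_cutter_center and tin below 0.025 m and z of small_cutter_center in the frame of tin between 0.018 and 0.027 m and angle between each of small_cutter_center, medium_cutter_center's own z axis and vertical below 0.08 rad and z of medium_cutter_center in the frame of tin between 0.018 and 0.027 m and horizontal distance between small_cutter_center and medium_cutter_center below 0.007 m and contact force between the fingers and medium_cutter below 0.05 N and linear speed of medium_cutter below 0.03 m/s), for 0.2 s.
3. the large ring cutter stands around both on the tin's floor, released (horizontal distance between each of small_cutter_center, medium_cutter_center, large_cutter_center and tin below 0.025 m and z of small_cutter_center in the frame of tin between 0.018 and 0.027 m and angle between each of small_cutter_center, medium_cutter_center, large_cutter_center's own z axis and vertical below 0.08 rad and z of medium_cutter_center in the frame of tin between 0.018 and 0.027 m and horizontal distance between small_cutter_center and medium_cutter_center below 0.007 m and z of large_cutter_center in the frame of tin between 0.018 and 0.027 m and horizontal distance between medium_cutter_center and large_cutter_center below 0.007 m and contact force between the fingers and large_cutter below 0.05 N and linear speed of large_cutter below 0.03 m/s), for 0.2 s.
At the end, for the whole second after the job is handed in: Ring cutters upright on the tin floor, nested small in medium in large (neighbouring axes within 7 mm), each within 25 mm of the tin's axis; lid home: knob point within 10 mm of the tin's axis, 69-77 mm above its origin, tilt under 0.05 rad; all released and at rest (horizontal distance between each of small_cutter_center, medium_cutter_center, large_cutter_center and tin below 0.025 m and z of small_cutter_center in the frame of tin between 0.018 and 0.027 m and angle between each of small_cutter_center, medium_cutter_center, large_cutter_center's own z axis and vertical below 0.08 rad and z of medium_cutter_center in the frame of tin between 0.018 and 0.027 m and horizontal distance between small_cutter_center and medium_cutter_center below 0.007 m and z of large_cutter_center in the frame of tin between 0.018 and 0.027 m and horizontal distance between medium_cutter_center and large_cutter_center below 0.007 m and horizontal distance between lid_knob and tin below 0.01 m and z of lid_knob in the frame of tin between 0.069 and 0.077 m and angle between lid_knob's own z axis and vertical below 0.05 rad and contact force between the fingers and lid below 0.05 N and linear speed of each of lid, small_cutter, medium_cutter, large_cutter below 0.03 m/s); the robot touches nothing.
It fails at once if the snowflake cutter is pushed more than 20 mm from its place (distance of snowflake from where it was at the start of the episode above 0.02 m).
It fails at once if the measuring spoons is pushed more than 20 mm from its place (distance of spoons from where it was at the start of the episode above 0.02 m).
It fails at once if the doughnut cutter is pushed more than 20 mm from its place (distance of doughnut_cutter from where it was at the start of the episode above 0.02 m).
It fails at once if a ring cutter is dropped from a height (falls free of the gripper faster than 0.9 m/s, about 40 mm of fall) ((linear speed of small_cutter above 0.9 m/s and contact force between the fingers and small_cutter below 0.05 N) or (linear speed of medium_cutter above 0.9 m/s and contact force between the fingers and medium_cutter below 0.05 N) or (linear speed of large_cutter above 0.9 m/s and contact force between the fingers and large_cutter below 0.05 N)).
It fails at once if the lid is dropped from a height (falls free of the gripper faster than 0.9 m/s, about 40 mm of fall) (linear speed of lid above 0.9 m/s and contact force between the fingers and lid below 0.05 N).
It also fails if it takes over 141 s, if anything falls off the work surface, if the arm or the gripper's body presses on something with over 40 N, if the wrist force passes 120 N, or if a joint passes its speed limit or range.

## Working session

There is one attempt and no reset: what is moved stays moved. The work goes in short steps, Python scripts to look and compute and a shell command to move; the robot and the scene stay as the last step left them, time stands still between calls to the robot, and variables do not carry over. Pictures are saved under pics/ and viewed, and the job is handed in when it is done.

```bash
ls; mkdir -p pics; python3 - <<'E'
from bench import robot
import cv2, numpy as np
o=robot.get_obs(); print(o)
for n in ("scene","top","wrist"):
    im,d=robot.snapshot(n); cv2.imwrite(f"pics/{n}0.png",im); np.savez(f"pics/{n}0.npz",im=im,d=d)
    print(n,robot.camera_info(n))
E
```

```text
pics
{'time': 0.0, 'joint_positions': array([-1.31008282e+00,  8.79896060e-02,  1.37221052e+00, -2.28404698e-05,
        1.68358729e+00, -1.03109540e-01]), 'qvel': array([ 0.00040177, -0.00067584, -0.00025273,  0.00137896,  0.0016267 ,
        0.00107931]), 'joint_torque': array([-6.25073335e-04, -3.40176666e+01, -3.02428901e+01,  7.18751061e-02,
        3.28796741e-02, -1.39007248e-04]), 'tool_pos': array([ 0.19556318, -0.51349003,  0.20430745]), 'ee_rot': array([-3.14138933e+00,  2.18543722e-03, -1.20697560e+00]), 'wrist_force': array([0.10005315, 0.74553941, 0.47041028]), 'wrist_torque': array([-0.00450716,  0.02864388,  0.04921366]), 'width': 0.09386790397089292}
scene {'K': array([[390.36237616,   0.        , 276.79544449],
       [  0.        , 390.36237616, 212.53974437],
       [  0.        ,   0.        ,   1.        ]]), 'extrinsics': array([[ 0.73476456,  0.67830605, -0.00468435, -0.41679988],
       [ 0.49832173, -0.54445888, -0.67471474, -0.25026952],
       [-0.46021352,  0.49342217, -0.73806373,  1.15056406],
       [ 0.        ,  0.        ,  0.        ,  1.        ]]
[... 245 characters left out ...]
     [-0.99428158, -0.00870299, -0.10643499,  0.56858424],
       [ 0.10626999,  0.01762246, -0.99418114,  1.38873404],
       [ 0.        ,  0.        ,  0.        ,  1.        ]])}
wrist {'K': array([[358.71938016,   0.        , 277.52573395],
       [  0.        , 358.71938016, 208.91330872],
       [  0.        ,   0.        ,   1.        ]]), 'mount': array([[ 9.99998226e-01,  3.59820899e-04,  1.84905958e-03,
         4.42350088e-04],
       [-8.51787553e-04,  9.61877041e-01,  2.73480954e-01,
        -8.01739002e-02],
       [-1.68016380e-03, -2.73482044e-01,  9.61875641e-01,
        -1.79085722e-01],
       [ 0.00000000e+00,  0.00000000e+00,  0.00000000e+00,
         1.00000000e+00]])}
```

View pics/top0.png

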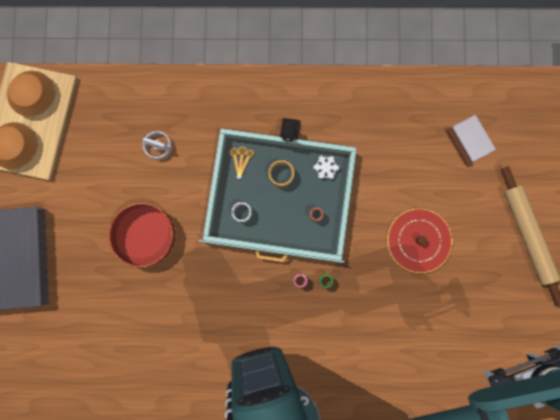

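View pics/scene0.png

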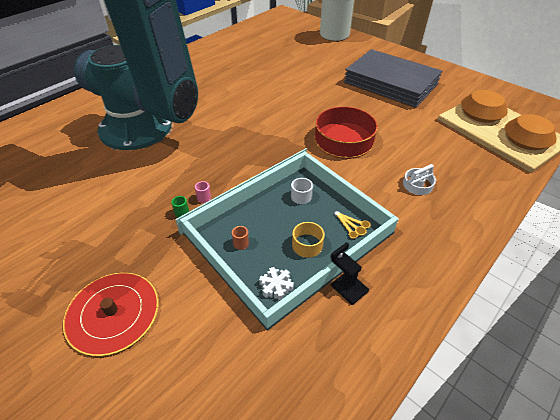

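View pics/wrist0.png

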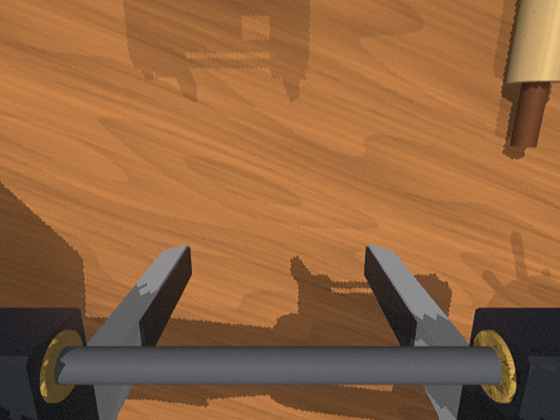

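Candidates in the top view are:
- **Small tubes:** copper in the drawer (317,214), pink (301,281) and green (327,282) outside it. I choose the copper one.
- **Medium ring:** chrome (241,212). The doughnut cutter at (157,146) is a look-alike.
- **Large ring:** brass (281,173). The brass spoons at (241,160) share its colour.
- **Tin and lid:** tin (142,235), lid with knob (420,240).

Next I crop in close on these and measure.

```bash
cat > h.py <<'E'
import numpy as np, cv2
from bench import robot
def ray(n,uv,tool=None):
    c=robot.camera_info(n);K=c["K"]
    d=np.c_[np.atleast_2d(uv),np.ones(len(np.atleast_2d(uv)))]@np.linalg.inv(K).T
    if n=="wrist": T=tool@c["mount"]
    else: T=np.linalg.inv(c["extrinsics"])
    return T[:3,3],d@T[:3,:3].T
def onplane(n,uv,z,tool=None):
    o,d=ray(n,uv,tool); return o+d*((z-o[2])/d[:,2])[:,None]
def cloud(n,d,tool=None):
    v,u=np.mgrid[:d.shape[0],:d.shape[1]]
    o,r=ray(n,np.c_[u.ravel(),v.ravel()],tool)
    return (o+r*d.ravel()[:,None]).reshape(*d.shape,3)
def toolT(o):
    from scipy.spatial.transform import Rotation as R
    T=np.eye(4);T[:3,:3]=R.from_euler("xyz",o["ee_rot"]).as_matrix();T[:3,3]=o["tool_pos"];return T
def circ(P):
    A=np.c_[2*P[:,:2],np.ones(len(P))];s=np.linalg.lstsq(A,(P[:,:2]**2).sum(1),rcond=None)[0]
    return s[:2],np.sqrt(s[2]+s[0]**2+s[1]**2)
E
python3 - <<'E'
from h import *
S={n:np.load(f"pics/{n}0.npz") for n in("top","scene")}
im=S["top"]["im"]; cv2.imwrite("pics/crop.png",cv2.resize(im[115:300,190:370],None,fx=3.2,fy=3.2,interpolation=cv2.INTER_CUBIC))
C={n:cloud(n,S[n]["d"]) for n in S}
P0=C["top"][180:260,210:350]; print("floor med",np.median(P0[...,2]))
for name,(u,v,r) in dict(copper=(317,214,12),chrome=(241,212,15),brass=(281,173,18),tin=(142,235,36),knob=(421,241,9),lid=(420,240,36),pink=(301,281,12)).items():
    P=C["top"][v-r:v+r+1,u-r:u+r+1].reshape(-1,3); z=P[:,2]
    zt=np.percentile(z,98)
    T=P[z>zt-0.008]
    c,R=circ(T); m=(T.max(0)+T.min(0))/2
    Q=C["scene"].reshape(-1,3); q=Q[(np.hypot(*(Q[:,:2]-m[:2]).T)<0.1)&(Q[:,2]>zt-0.01)&(Q[:,2]<zt+0.012)&(np.hypot(*(Q[:,:2]-m[:2]).T)<r*0.0026)]
    print(name,"topz",zt.round(4),"circ",c.round(4),R.round(4),"bbox",m.round(4),np.ptp(T,axis=0).round(3),len(T),"scene top",np.percentile(q[:,2],95).round(4) if len(q) else None, ((q.max(0)+q.min(0))/2).round(4) if len(q) else None)
E
```

```text
floor med 0.007521717712425491
copper topz 0.0497 circ [ 0.4947 -0.0638] 0.0597 bbox [ 0.4881 -0.0627  0.7416] [0.141 0.096 1.399] 52 scene top None None
chrome topz 0.0502 circ [0.493  0.0514] 0.0799 bbox [0.4953 0.0567 0.7418] [0.155 0.143 1.399] 82 scene top 0.0528 [0.4653 0.0602 0.0472]
brass topz 0.0491 circ [ 0.5513 -0.0048] 0.1079 bbox [5.515e-01 2.000e-04 7.413e-01] [0.268 0.064 1.4  ] 112 scene top None None
tin topz 0.0555 circ [0.4615 0.2273] 0.1723 bbox [0.4848 0.217  0.7444] [0.165 0.464 1.394] 376 scene top 0.0558 [0.5064 0.2111 0.0518]
knob topz 0.0429 circ [ 0.4789 -0.3705] 0.0083 bbox [ 0.4778 -0.3711  0.0397] [0.021 0.024 0.01 ] 55 scene top 0.0417 [ 0.4825 -0.3713  0.038 ]
lid topz 0.0174 circ [ 0.4652 -0.2733] 0.1201 bbox [ 0.4794 -0.2362  0.7253] [0.17  0.443 1.432] 1210 scene top 0.023 [ 0.4856 -0.2434  0.0185]
pink topz 0.0417 circ [ 0.3835 -0.0427] 0.0246 bbox [ 0.3853 -0.0424  0.7377] [0.065 0.055 1.407] 62 scene top 0.0433 [ 0.373  -0.0535  0.038 ]
```

View pics/crop.png

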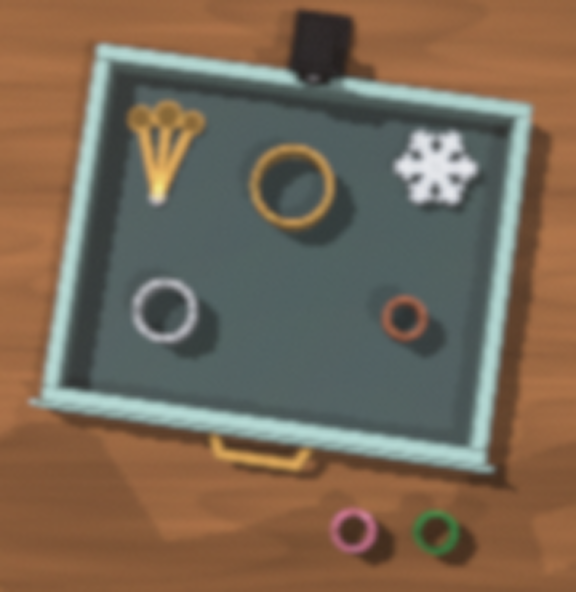

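The crop confirms the copper tube is at (405,318) inside the drawer, with the chrome ring at (165,310) and the brass one at (292,187). The pink and green tubes are outside. My first fit was polluted by zero-depth pixels, so I redo it.

```bash
python3 - <<'E'
from h import *
S={n:np.load(f"pics/{n}0.npz") for n in("top","scene")}
C={}
for n in S:
    C[n]=cloud(n,S[n]["d"]); C[n][S[n]["d"]<=0]=np.nan
def best(P,z0,z1,c0,rr,R,tol=0.004):
    P=P[np.isfinite(P).all(1)&(P[:,2]>z0)&(P[:,2]<z1)]
    P=P[np.hypot(*(P[:,:2]-c0).T)<rr]
    if len(P)<6: return None
    c=P[:,:2].mean(0)
    from scipy.optimize import least_squares
    s=least_squares(lambda c:np.hypot(*(P[:,:2]-c).T)-R,c,loss="soft_l1",f_scale=.001)
    cc,Rf=circ(P)
    return s.x.round(4),cc.round(4),Rf.round(4),len(P),"z",np.percentile(P[:,2],[50,95]).round(4)
for name,(u,v,zt,R,rr) in dict(copper=(317,214,.048,.0155,.03),chrome=(241,212,.048,.0235,.035),brass=(281,173,.048,.0315,.045),tin=(142,235,.055,.0815,.095),knob=(421,241,.04,.012,.02),pink=(301,281,.04,.0155,.03)).items():
    c0=onplane("top",[[u,v]],zt)[0,:2]
    for n in S: print(name,n,c0.round(3),best(C[n].reshape(-1,3),zt-.012,zt+.012,c0,rr,R))
# colour method: outline contour in top view
im=S["top"]["im"]; 
hsv=cv2.cvtColor(im,cv2.COLOR_BGR2HSV)
masks=dict(copper=((0,110,60),(12,255,255),.048,(300,198,334,230)),chrome=((0,0,125),(179,60,255),.048,(226,197,257,228)),brass=((15,110,80),(32,255,255),.048,(262,155,300,192)))
for n,(a,b,z,(x0,y0,x1,y1)) in masks.items():
    m=cv2.inRange(hsv,a,b)[y0:y1,x0:x1]
    cs,_=cv2.findContours(m,cv2.RETR_EXTERNAL,cv2.CHAIN_APPROX_NONE); k=max(cs,key=cv2.contourArea)[:,0]
    e=cv2.minEnclosingCircle(k); p=np.array(e[0])+[x0,y0]
    print(n,p,e[1],onplane("top",[p],z).round(4))
# lid disc red & tin, drawer corners by depth
m=cv2.inRange(hsv,(0,150,80),(8,255,255))|cv2.inRange(hsv,(172,150,80),(179,255,255))
cs,_=cv2.findContours(m,cv2.RETR_EXTERNAL,cv2.CHAIN_APPROX_NONE)
for k in cs:
    if cv2.contourArea(k)>800: print("red",cv2.minEnclosingCircle(k[:,0]),cv2.fitEllipse(k))
m=cv2.inRange(hsv,(75,25,120),(100,140,255)); P=C["top"][(m>0)]; P=P[np.isfinite(P).all(1)&(P[:,2]>.04)&(P[:,2]<.06)].astype(np.float32)
print("drawer",cv2.minAreaRect(P[:,:2]*1000))
# lid disc
P=C["top"].reshape(-1,3); c=np.array([.478,-.371]); q=P[(np.hypot(*(P[:,:2]-c).T)<.08)&(np.hypot(*(P[:,:2]-c).T)>.03)]; print("lid top z",np.nanmedian(q[:,2]))
P=C["top"].reshape(-1,3)
q=P[(P[:,2]>.003)&(P[:,2]<.02)&(abs(P[:,0]-.478)<.1)&(abs(P[:,1]+.371)<.1)]; print("lid", q.min(0),q.max(0),(q.min(0)+q.max(0))/2)
E
```

```text
copper top [ 0.543 -0.095] (array([ 0.5431, -0.094 ]), array([ 0.5431, -0.094 ]), np.float64(0.0154), 55, 'z', array([0.0471, 0.0513]))
copper scene [ 0.543 -0.095] (array([ 0.5475, -0.0943]), array([ 0.5474, -0.0942]), np.float64(0.0155), 171, 'z', array([0.0461, 0.0506]))
chrome top [0.546 0.104] (array([0.5473, 0.1024]), array([0.5473, 0.1026]), np.float64(0.0235), 91, 'z', array([0.0479, 0.0526]))
chrome scene [0.546 0.104] (array([0.551 , 0.1021]), array([0.551 , 0.1022]), np.float64(0.0235), 215, 'z', array([0.0447, 0.0509]))
brass top [0.65 0.  ] (array([ 0.6515, -0.0008]), array([ 0.6516, -0.0008]), np.float64(0.0313), 123, 'z', array([0.046 , 0.0511]))
brass scene [0.65 0.  ] (array([ 0.6558, -0.0011]), array([ 0.6557, -0.001 ]), np.float64(0.0314), 344, 'z', array([0.046 , 0.0504]))
tin top [0.483 0.36 ] (array([0.4847, 0.3638]), array([0.4847, 0.3639]), np.float64(0.0812), 402, 'z', array([0.0531, 0.058 ]))
tin scene [0.483 0.36 ] (array([0.4875, 0.3636]), array([0.4875, 0.3637]), np.float64(0.0811), 597, 'z', array([0.0514, 0.057 ]))
knob top [ 0.475 -0.366] (array([ 0.48
[... 614 characters left out ...]
060547 [[0.5478 0.1043 0.048 ]]
brass [280.96153831 173.07692337] 13.082961082458496 [[6.5e-01 3.0e-04 4.8e-02]]
red ((419.4545593261719, 240.5454559326172), 31.514219284057617) ((419.51715087890625, 240.32582092285156), (60.12228012084961, 62.045772552490234), 131.37464904785156)
red ((141.61534118652344, 234.92445373535156), 33.231719970703125) ((141.36325073242188, 234.7911376953125), (62.036033630371094, 65.46956634521484), 90.784912109375)
drawer ((594.276123046875, 1.481201171875), (365.5782470703125, 304.6659851074219), 82.33074188232422)
lid top z 0.008182838813515447
lid [ 0.3783436  -0.47079016  0.00300237] [ 0.57796046 -0.27112383  0.01988831] [ 0.47815203 -0.37095699  0.01144534]
```

The two fixed views agree on heights: ring tops at 48 mm, tin rim at 55, knob top at about 39. They differ by about 4 mm in x, so I'll refine with the wrist camera. First I hover over the copper ring with the jaws along the drawer's x axis (yaw about -0.134).

```bash
cat >> h.py <<'E'
def delta(p,yaw=None):
    "cm shift in tool axes and spin to bring TCP to p (world) with yaw"
    o=robot.get_obs();T=toolT(o)
    d=T[:3,:3].T@(np.array(p)-T[:3,3])*100
    s=0 if yaw is None else -((yaw-o["ee_rot"][2]+np.pi)%(2*np.pi)-np.pi)
    return d.round(3),round(s,4)
E
python3 -c "
from h import *
print(delta([.545,-.094,.16],-.134))"
```

```text
(array([-26.774, -47.583,   4.511]), np.float64(-1.073))
```

```bash
python3 -m inch '-2 -3.5 0 -0.1 0; -4 -7 0 -0.2 0; -6 -10.5 0 -0.3 0; -8 -14 0 -0.4 0; -10 -17.5 0 -0.5 0; -12 -21 0 -0.6 0; -14 -24.5 1 -0.7 0; -16 -28 2 -0.8 0; -18 -32 3 -0.9 0; -20 -35.5 4 -1 0; -22 -39 4.5 -1.073 0; -24 -42.5 4.5 -1.073 0; -26 -46 4.5 -1.073 0; -26.8 -47.6 4.5 -1.073 0; -26.8 -47.6 4.5 -1.073 0; -26.8 -47.6 4.5 -1.073 0'
cat > look.py <<'E'
import sys
from h import *
import time
o=robot.get_obs();im,d=robot.snapshot("wrist")
np.savez(f"pics/{sys.argv[1]}.npz",im=im,d=d,T=toolT(o)); cv2.imwrite(f"pics/{sys.argv[1]}.png",im)
print(o["time"],o["tool_pos"].round(4),o["ee_rot"].round(4),o["wrist_force"].round(2),o["width"].round(4))
E
python3 look.py w1
```

```text
time: 1.48
tool_pos: [0.5449, -0.093, 0.1594]
ee_rot: [-3.141, 0.002, -0.132]
wrist_force: [0.7, -0.7, -1.0]
width: 0.0937Traceback (most recent call last):
  File "look.py", line 6, in <module>
    print(o["time"],o["tool_pos"].round(4),o["ee_rot"].round(4),o["wrist_force"].round(2),o["width"].round(4))
                                                                                          ^^^^^^^^^^^^^^^^
AttributeError: 'float' object has no attribute 'round'
```

View pics/w1.png

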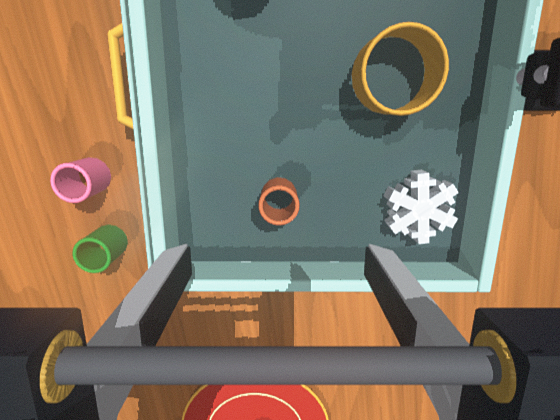

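The wrist view shows the copper rim at (280,205), almost on the gripper axis. Brass is at (404,65), the snowflake at (421,207), and the other two tubes are well outside. I measure the rim from this view.

```bash
sed -i 's/o\["width"\].round(4)/round(float(o["width"]),4)/' look.py
cat > ring.py <<'E'
# ring.py picture u v rimz R  : fit rim by depth cloud and by colour-free edge rays
import sys
from h import *
from scipy.optimize import least_squares
def ring(name,u,v,z0,R,win=.02,dz=.007):
    s=np.load(f"pics/{name}.npz");T=s["T"];d=s["d"]
    C=cloud("wrist",d,T);C[d<=0]=np.nan
    c0=onplane("wrist",[[u,v]],z0,T)[0,:2]
    P=C.reshape(-1,3);P=P[np.isfinite(P).all(1)]
    P=P[(np.hypot(*(P[:,:2]-c0).T)<R+win)&(abs(P[:,2]-z0)<dz)]
    if len(P)<10: print(name,"few",len(P)); return
    c,Rf=circ(P)
    f=least_squares(lambda c:np.hypot(*(P[:,:2]-c).T)-R,c,loss="soft_l1",f_scale=.001).x
    print(name,"free",c.round(4),"R",round(float(Rf),4),"fixedR",f.round(4),"n",len(P),"z50/95",np.percentile(P[:,2],[50,95]).round(4),"in tool mm",((np.linalg.inv(T)@[*f,z0,1])[:3]*1000).round(1))
    return f
if __name__=="__main__":
    a=sys.argv; ring(a[1],*map(float,a[2:6]))
E
python3 ring.py w1 280 205 .048 .0155; python3 ring.py w1 404 68 .048 .0315; python3 ring.py w1 75 181 .04 .0155
```

```text
w1 free [ 0.5465 -0.0928] R 0.0154 fixedR [ 0.5465 -0.0926] n 563 z50/95 [0.0477 0.049 ] in tool mm [  1.7  -0.5 111.4]
w1 free [ 0.6544 -0.    ] R 0.0312 fixedR [ 6.542e-01 -1.000e-04] n 1688 z50/95 [0.0477 0.0491] in tool mm [  96.3 -106.4  111.2]
w1 free [ 0.3739 -0.0526] R 0.0154 fixedR [ 0.3741 -0.0526] n 712 z50/95 [0.039  0.0406] in tool mm [-174.4  -17.5  119.8]
```

```bash
python3 -m inch '0.17 -0.05 3 0 0; 0.17 -0.05 6 0 0; 0.17 -0.05 9 0 0; 0.17 -0.05 11.5 0 0; 0.17 -0.05 13 0 0; 0.17 -0.05 14 0 0; 0.17 -0.05 14.3 0 0; 0.17 -0.05 14.3 0 0; 0.17 -0.05 14.3 0 0.5; 0.17 -0.05 14.3 0 1; 0.17 -0.05 14.3 0 1; 0.17 -0.05 14.3 0 1; 0.17 -0.05 14.3 0 1; 0.17 -0.05 14.3 0 1; 0.17 -0.05 14.3 0 1'
```

```text
time: 2.78
tool_pos: [0.5461, -0.0935, 0.0168]
ee_rot: [-3.141, 0.002, -0.133]
wrist_force: [0.5, -0.0, -0.7]
width: 0.0507
```

```bash
python3 -m inch '0 0 0 0 1; 0 0 0 0 1; 0 0 0 0 1; 0 0 0 0 1; 0 0 0 0 1;0 0 0 0 1; 0 0 0 0 1;0 0 0 0 1; 0 0 0 0 1'
```

```text
time: 3.53
tool_pos: [0.5461, -0.0934, 0.0167]
ee_rot: [-3.141, 0.002, -0.133]
wrist_force: [-0.9, -0.3, -0.5]
width: 0.034
```

Gripped at 34 mm, which matches the small cutter. I lift and carry it to above the tin.

```bash
python3 -m inch '0 0 -1 0 1; 0 0 -3 0 1; 0 0 -6 0 1; 0 0 -9 0 1; 0 0 -12 0 1; 0 0 -14 0 1; 0 0 -14 0 1; 0 0 -14 0 1'; python3 look.py w2; python3 -c "
from h import *
print(delta([.486,.3637,.157],-.133))"
```

```text
time: 4.2
tool_pos: [0.5471, -0.0939, 0.1584]
ee_rot: [-3.141, -0.002, -0.133]
wrist_force: [-0.3, 0.3, -0.8]
width: 0.0337
4.2 [ 0.5471 -0.0939  0.1584] [-3.1413e+00 -1.7000e-03 -1.3340e-01] [-0.26  0.26 -0.82] 0.0337
(array([-1.2025e+01, -4.4521e+01, -1.3000e-02]), np.float64(-0.0004))
```

View pics/w2.png

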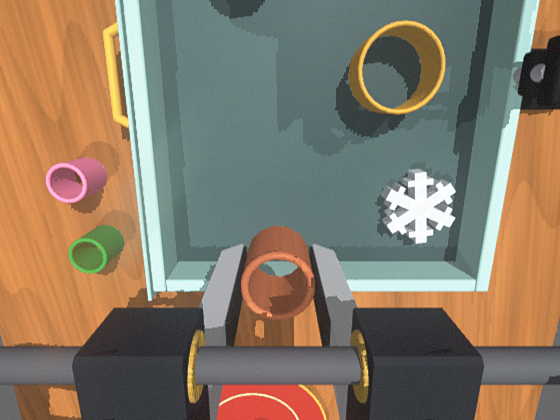

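The wrist view shows the copper ring held upright between the pads, rim at (278,285). The place it came from is empty.

```bash
python3 ring.py w2 278 285 .1897 .0155;  python3 -m inch '-1 -3.5 0 0 1; -2 -7 0 0 1; -3 -11 0 0 1; -4 -15 0 0 1; -5 -19 0 0 1; -6 -23 0 0 1; -7 -27 0 0 1; -8 -31 0 0 1; -9 -35 0 0 1; -10 -38.5 0 0 1; -11 -41.5 0 0 1; -12 -44 0 0 1; -12 -44.5 0 0 1; -12 -44.5 0 0 1; -12 -44.5 0 0 1'; python3 look.py w3
```

```text
w2 free [ 0.5481 -0.0902] R 0.0181 fixedR [ 0.5478 -0.0923] n 3035 z50/95 [0.1894 0.1947] in tool mm [  0.6  -1.6 -31.3]
time: 5.5
tool_pos: [0.4855, 0.3625, 0.1546]
ee_rot: [3.139, 0.005, -0.133]
wrist_force: [-0.4, -0.4, -0.4]
width: 0.0339
5.5 [0.4855 0.3625 0.1546] [ 3.1392  0.0051 -0.1332] [-0.43 -0.35 -0.41] 0.0339
```

View pics/w3.png

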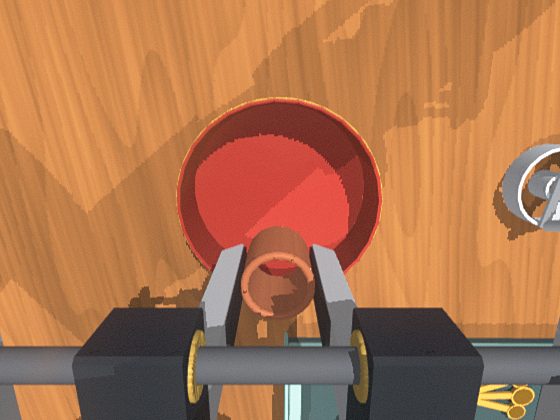

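```bash
python3 - <<'E'
from h import *
from scipy.optimize import least_squares
s=np.load("pics/w3.npz");T=s["T"];d=s["d"];C=cloud("wrist",d,T);C[d<=0]=np.nan
P=C.reshape(-1,3);P=P[np.isfinite(P).all(1)];c0=np.array([.486,.3635])
r=np.hypot(*(P[:,:2]-c0).T)
Q=P[(r>.07)&(r<.095)&(P[:,2]>.048)&(P[:,2]<.062)&(P[:,1]<.5)]
c,R=circ(Q);f=least_squares(lambda c:np.hypot(*(Q[:,:2]-c).T)-.0815,c,loss="soft_l1",f_scale=.001).x
print(c,R,f,len(Q),np.percentile(Q[:,2],[50,95]))
fl=P[(r<.05)&(P[:,2]<.02)];print("floor z",np.median(fl[:,2]))
E
```

```text
[0.48732637 0.36596444] 0.08083547634495218 [0.48724004 0.36550437] 2934 [0.05422766 0.05566343]
floor z 0.0027902462819208718
```

The tin centre comes out at (0.487, 0.365), floor at 3 mm and rim at 55 mm. All of that agrees with the description.

```bash
python3 -c "
from h import *
print(delta([.487,.364,.0122],-.133), robot.get_obs()['ee_rot'])"
```

```text
(array([ 0.135, -0.233, 14.305]), np.float64(-0.0014)) [ 3.13994901  0.00432303 -0.13436898]
```

```bash
python3 -m inch '0.1 -0.2 2 0 1; 0.1 -0.2 5 0 1; 0.1 -0.2 8 0 1; 0.1 -0.2 10.5 0 1; 0.1 -0.2 12 0 1; 0.1 -0.2 13 0 1; 0.1 -0.2 13.6 0 1; 0.1 -0.2 14 0 1; 0.1 -0.2 14.2 0 1; 0.1 -0.2 14.2 0 1; 0.1 -0.2 14.2 0 1; 0.1 -0.2 14.2 0 1'
```

```text
time: 6.55
tool_pos: [0.4873, 0.3642, 0.0145]
ee_rot: [3.141, 0.003, -0.134]
wrist_force: [-0.6, 0.7, 0.7]
width: 0.0338
```

```bash
python3 -m inch '0 0 0.1 0 1; 0 0 0.2 0 1; 0 0 0.25 0 1; 0 0 0.25 0 1; 0 0 0.25 0 1'
```

```text
time: 6.97
tool_pos: [0.4872, 0.3642, 0.0119]
ee_rot: [3.141, 0.003, -0.134]
wrist_force: [0.4, 0.3, -0.1]
width: 0.0342
```

```bash
python3 -m inch '0 0 0 0 0.7; 0 0 0 0 0.5; 0 0 0 0 0.3; 0 0 0 0 0.2; 0 0 0 0 0.2; 0 0 0 0 0.2; 0 0 0 0 0.2;0 0 0 0 0.2;0 0 0 0 0.2; 0 0 0 0 0.2; 0 0 0 0 0.2'
python3 -m inch '0 0 -1 0 0.1; 0 0 -4 0 0; 0 0 -8 0 0; 0 0 -12 0 0; 0 0 -14.5 0 0; 0 0 -14.5 0 0; 0 0 -14.5 0 0'; python3 look.py w4
```

```text
time: 7.88
tool_pos: [0.4872, 0.3642, 0.0119]
ee_rot: [3.141, 0.003, -0.134]
wrist_force: [0.2, 0.3, -0.7]
width: 0.075
time: 8.47
tool_pos: [0.4888, 0.3649, 0.1603]
ee_rot: [-3.138, -0.002, -0.134]
wrist_force: [-0.1, -0.4, -0.5]
width: 0.0941
8.4667 [0.4888 0.3649 0.1603] [-3.1382e+00 -2.0000e-03 -1.3420e-01] [-0.09 -0.44 -0.52] 0.0941
```

View pics/w4.png

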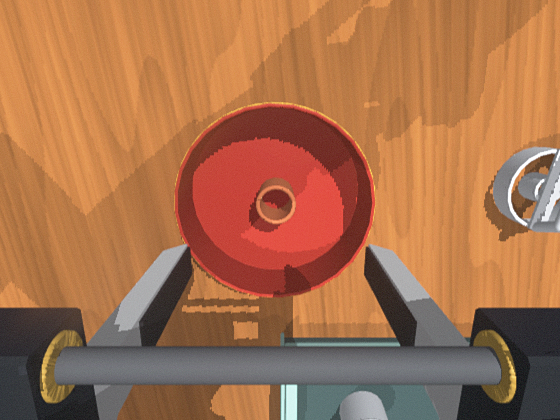

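```bash
python3 ring.py w4 278 215 .043 .0155; python3 -c "
from h import *
print(delta([.549,.102,.157],-.134))"
```

```text
w4 free [0.4881 0.3647] R 0.0154 fixedR [0.4882 0.3649] n 548 z50/95 [0.0428 0.044 ] in tool mm [ -0.9   0.5 117.3]
(array([ 9.586, 25.163,  0.026]), np.float64(-0.0002))
```

The copper ring stands in the middle of the tin, rim at (275,204) in the image: (0.488, 0.365) with its top at 43 mm, so it is on the floor. Next is the chrome ring.

```bash
python3 -m inch '1.4 3.6 0 0 0; 2.8 7.2 0 0 0; 4.2 10.8 0 0 0; 5.6 14.4 0 0 0; 7 18 0 0 0; 8.4 21.6 0 0 0; 9.3 24 0 0 0; 9.6 25.2 0 0 0; 9.6 25.2 0 0 0; 9.6 25.2 0 0 0; 9.6 25.2 0 0 0'; python3 look.py w5
```

```text
time: 9.43
tool_pos: [0.5483, 0.1031, 0.1564]
ee_rot: [-3.141, 0.004, -0.133]
wrist_force: [0.7, 0.3, 1.1]
width: 0.0942
9.4333 [0.5483 0.1031 0.1564] [-3.1408  0.0038 -0.1326] [0.73 0.31 1.11] 0.0942
```

View pics/w5.png

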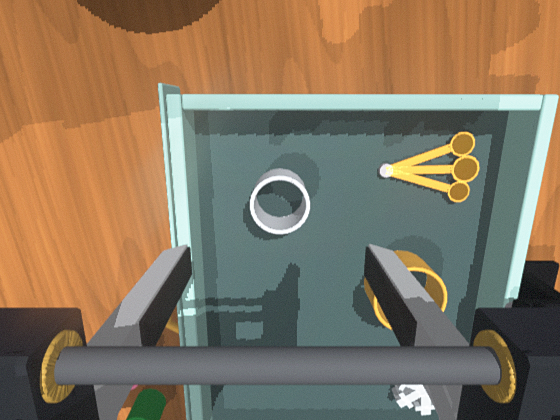

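```bash
python3 ring.py w5 278 210 .048 .0235
```

```text
w5 free [0.5505 0.1041] R 0.0233 fixedR [0.5505 0.1043] n 887 z50/95 [0.0477 0.049 ] in tool mm [  2.4  -1.3 108.4]
```

The chrome rim is at (280,205), with the spoons' pin at (387,170), about 85 mm away. Both fingers have room along this axis.

```bash
python3 -m inch '0.2 -0.1 3 0 0; 0.2 -0.1 6 0 0; 0.2 -0.1 9 0 0; 0.2 -0.1 11.5 0 0; 0.2 -0.1 13 0 0; 0.2 -0.1 14 0 0; 0.2 -0.1 14 0 0; 0.2 -0.1 14 0 0; 0.2 -0.1 14 0 0.3; 0.2 -0.1 14 0 0.5; 0.2 -0.1 14 0 1; 0.2 -0.1 14 0 1; 0.2 -0.1 14 0 1; 0.2 -0.1 14 0 1; 0.2 -0.1 14 0 1; 0.2 -0.1 14 0 1; 0.2 -0.1 14 0 1; 0.2 -0.1 14 0 1; 0.2 -0.1 14 0 1'
```

```text
time: 11.07
tool_pos: [0.5502, 0.1041, 0.0169]
ee_rot: [-3.141, 0.003, -0.132]
wrist_force: [-0.1, -0.1, 1.3]
width: 0.0494
```

```bash
python3 -m inch '0 0 0 0 1; 0 0 -0.5 0 1; 0 0 -2 0 1; 0 0 -5 0 1; 0 0 -8 0 1; 0 0 -11 0 1; 0 0 -13.5 0 1; 0 0 -14 0 1; 0 0 -14 0 1; 0 0 -14 0 1'; python3 look.py w6;python3 -c "
from h import *
print(delta([.4882,.3649,.157],-.133))"
```

```text
time: 11.9
tool_pos: [0.55, 0.104, 0.1555]
ee_rot: [-3.141, 0.005, -0.132]
wrist_force: [-0.2, -0.3, -1.3]
width: 0.0493
11.9 [0.55   0.104  0.1555] [-3.1413  0.0048 -0.1321] [-0.18 -0.28 -1.27] 0.0493
(array([ -9.508, -25.066,  -0.196]), np.float64(0.0009))
```

View pics/w6.png

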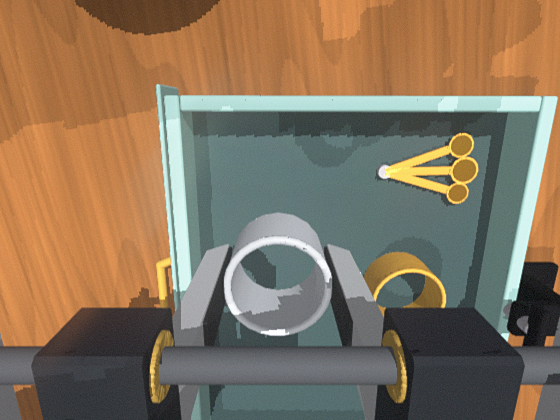

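```bash
python3 -m inch '-1.4 -3.6 0 0 1; -2.8 -7.2 0 0 1; -4.2 -10.8 0 0 1; -5.6 -14.4 0 0 1; -7 -18 0 0 1; -8.4 -21.6 0 0 1; -9.3 -24 0 0 1; -9.5 -25.1 0 0 1; -9.5 -25.1 2 0 1; -9.5 -25.1 4 0 1; -9.5 -25.1 6 0 1; -9.5 -25.1 7 0 1; -9.5 -25.1 7 0 1; -9.5 -25.1 7 0 1'; python3 look.py w7;python3 -c "
from h import *
print(delta([.4880,.3647,.0122],-.133))"
```

```text
time: 13.12
tool_pos: [0.4875, 0.3642, 0.0837]
ee_rot: [3.139, 0.009, -0.133]
wrist_force: [0.1, 0.5, -0.5]
width: 0.0494
13.1167 [0.4875 0.3642 0.0837] [ 3.1393  0.0091 -0.1329] [ 0.14  0.54 -0.51] 0.0494
(array([0.02 , 0.015, 7.307]), np.float64(0.0002))
```

View pics/w7.png

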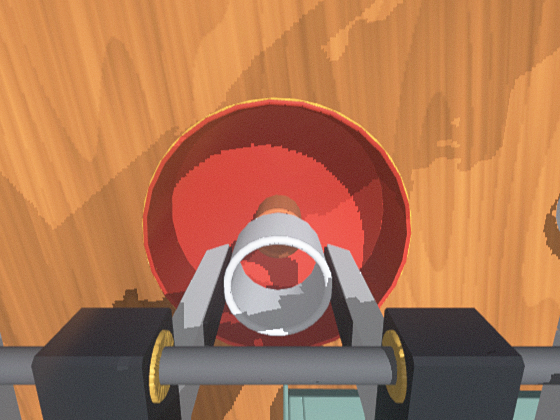

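The chrome ring is in line with the copper one below it (both near column 279). I lower it in stages and check as I go.

```bash
python3 -m inch '0 0 1 0 1; 0 0 2 0 1; 0 0 2.8 0 1; 0 0 2.8 0 1; 0 0 2.8 0 1; 0 0 2.8 0 1'; python3 look.py w8; python3 -c "
from h import *
print(delta([.4880,.3647,.0122],-.133))"
```

```text
time: 13.67
tool_pos: [0.4882, 0.3649, 0.0573]
ee_rot: [3.141, 0.007, -0.133]
wrist_force: [-0.4, 0.1, -0.7]
width: 0.0493
13.6667 [0.4882 0.3649 0.0573] [ 3.1414  0.0067 -0.1328] [-0.39  0.14 -0.7 ] 0.0493
(array([-2.000e-03,  4.000e-02,  4.545e+00]), np.float64(0.0003))
```

View pics/w8.png

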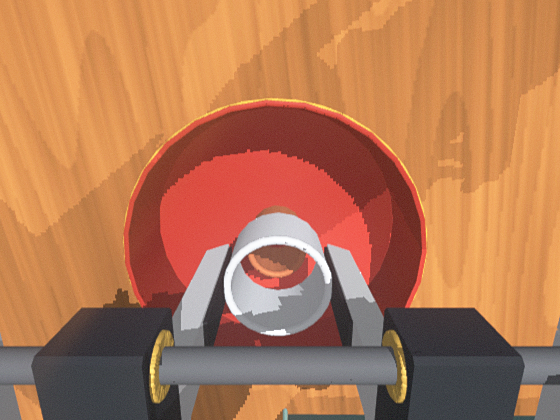

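The copper rim now shows inside the chrome bore, at about (277,262) and centred sideways. I keep going down.

```bash
python3 -m inch '0 0 0.5 0 1; 0 0 1 0 1; 0 0 1.5 0 1; 0 0 2 0 1; 0 0 2 0 1; 0 0 2 0 1'; python3 -m inch '0 0 0.6 0 1; 0 0 1.2 0 1; 0 0 1.8 0 1; 0 0 2.2 0 1; 0 0 2.4 0 1; 0 0 2.4 0 1; 0 0 2.4 0 1;0 0 2.4 0 1'
```

```text
time: 14.22
tool_pos: [0.4878, 0.3648, 0.0368]
ee_rot: [3.141, 0.007, -0.133]
wrist_force: [-0.2, 0.0, -0.4]
width: 0.0498
time: 14.88
tool_pos: [0.4878, 0.3649, 0.013]
ee_rot: [3.141, 0.007, -0.133]
wrist_force: [-0.2, -0.3, 0.0]
width: 0.0493
```

```bash
python3 -m inch '0 0 0.05 0 1; 0 0 0.1 0 1; 0 0 0.1 0 1; 0 0 0.1 0 1; 0 0 0.1 0 0.8; 0 0 0.1 0 0.5;  0 0 0.1 0 0.3; 0 0 0.1 0 0.1; 0 0 0.1 0 0.1; 0 0 0.1 0 0.1; 0 0 0.1 0 0.1; 0 0 0.1 0 0.1; 0 0 0.1 0 0.1'
python3 -m inch '0 0 -1 0 0.1; 0 0 -4 0 0; 0 0 -8 0 0; 0 0 -12 0 0; 0 0 -14.5 0 0; 0 0 -14.5 0 0; 0 0 -14.5 0 0'; python3 look.py w9
```

```text
time: 15.97
tool_pos: [0.4878, 0.3649, 0.012]
ee_rot: [3.141, 0.007, -0.133]
wrist_force: [0.4, 0.2, -0.3]
width: 0.0846
time: 16.55
tool_pos: [0.49, 0.3656, 0.1604]
ee_rot: [-3.138, 0.002, -0.133]
wrist_force: [0.2, -1.1, 0.3]
width: 0.0939
16.55 [0.49   0.3656 0.1604] [-3.1382e+00  2.2000e-03 -1.3270e-01] [ 0.25 -1.11  0.33] 0.0939
```

View pics/w9.png

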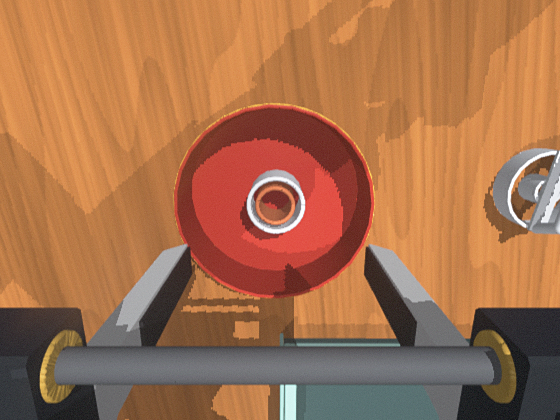

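```bash
cat > ring2.py <<'E'
# concentric rings in the tin: fit each from points in its own radius band
from h import *
import sys
def nest(name,c0=(.488,.365),bands=((.0155,.005),(.0235,.005))):
    s=np.load(f"pics/{name}.npz");T=s["T"];d=s["d"];C=cloud("wrist",d,T);P=C[d>0]
    P=P[(P[:,2]>.039)&(P[:,2]<.05)]
    for R,w in bands:
        c=np.array(c0)
        for _ in range(6):
            r=np.hypot(*(P[:,:2]-c).T);Q=P[abs(r-R)<w]
            if len(Q)<10: break
            c,Rf=circ(Q); w=max(w*.8,.003)
        print(R,c.round(4),Rf.round(4),len(Q),"z",np.percentile(Q[:,2],[5,50,95]).round(4))
if __name__=="__main__":
    nest(sys.argv[1],bands=((.0155,.005),(.0235,.005),(.0315,.005))[:int(sys.argv[2])])
E
python3 ring2.py w9 2;python3 -c "
from h import *
print(delta([.654,0,.157],-.134))"
```

```text
0.0155 [0.4882 0.3646] 0.0154 503 z [0.0411 0.0428 0.0442]
0.0235 [0.4887 0.3647] 0.0233 763 z [0.0408 0.0427 0.0441]
(array([21.199, 33.979, -0.078]), np.float64(0.0012))
```

The chrome ring sits around the copper one at (276,204). The axes are 0.5 mm apart and both tops are at 43 mm. Now the brass ring.

```bash
python3 -m inch '2 3.2 0 0 0; 4 6.4 0 0 0; 6 9.6 0 0 0; 8 12.8 0 0 0; 10 16 0 0 0; 12 19.2 0 0 0; 14 22.4 0 0 0; 16 25.6 0 0 0; 18 28.8 0 0 0; 20 32 0 0 0; 21 33.8 0 0 0; 21.2 34 0 0 0; 21.2 34 0 0 0; 21.2 34 0 0 0'; python3 look.py w10
```

```text
time: 17.77
tool_pos: [0.6529, 0.0006, 0.1542]
ee_rot: [-3.141, 0.01, -0.132]
wrist_force: [-0.8, 0.8, 0.5]
width: 0.0937
17.7667 [6.529e-01 6.000e-04 1.542e-01] [-3.1407  0.0101 -0.1325] [-0.82  0.77  0.55] 0.0937
```

View pics/w10.png

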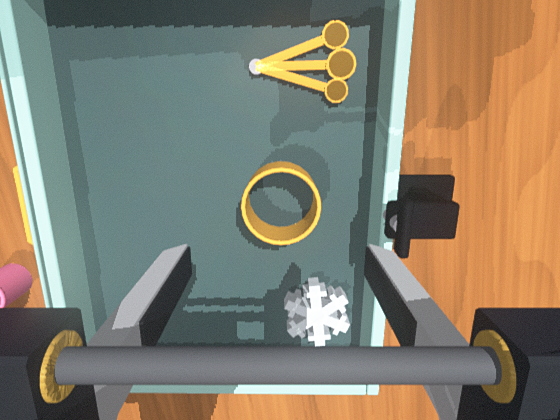

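```bash
python3 ring.py w10 278 205 .048 .0315
```

```text
w10 free [6.552e-01 6.000e-04] R 0.0312 fixedR [0.6552 0.0007] n 1210 z50/95 [0.0477 0.0489] in tool mm [  3.4  -0.4 106.1]
```

```bash
python3 -m inch '0.22 0 3 0 0; 0.22 0 5 0 0; 0.22 0 7 0 0; 0.22 0 9 0 0;  0.22 0 9 0 0; 0.22 0 9 0 0'; python3 look.py w11; python3 -c "
from h import *
print(delta([.655,.0007,.0165],-.134))"; python3 ring.py w11 278 260 .048 .0315
```

```text
time: 18.32
tool_pos: [0.6528, 0.0028, 0.0635]
ee_rot: [-3.141, 0.013, -0.129]
wrist_force: [-0.2, 0.2, 1.0]
width: 0.0938
18.3167 [0.6528 0.0028 0.0635] [-3.1407  0.0126 -0.1293] [-0.19  0.17  1.04] 0.0938
(array([0.143, 0.165, 4.887]), np.float64(0.0043))
w11 free [0.6551 0.0008] R 0.0311 fixedR [0.6551 0.0011] n 2610 z50/95 [0.0476 0.0489] in tool mm [ 2.7  1.5 15.4]
```

View pics/w11.png

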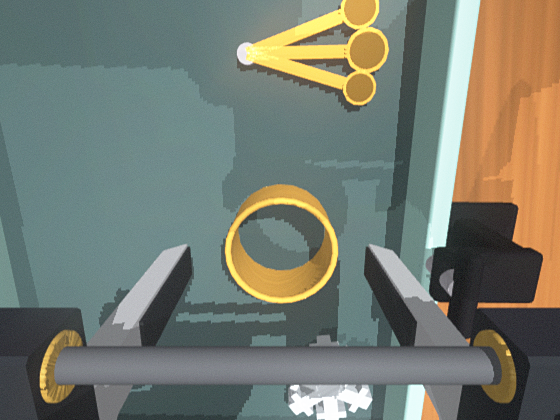

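```bash
python3 -m inch '0.2 0.16 1.5 0 0; 0.2 0.16 3 0 0; 0.2 0.16 4 0 0; 0.2 0.16 4.7 0 0; 0.2 0.16 4.7 0 0; 0.2 0.16 4.7 0 0'; python3 look.py w12; python3 -c "
from h import *
print(delta([.655,.0009,.0165],-.134))"
```

```text
time: 18.87
tool_pos: [0.6558, 0.0008, 0.0189]
ee_rot: [-3.141, 0.008, -0.13]
wrist_force: [-0.1, 0.5, 0.3]
width: 0.094
18.8667 [0.6558 0.0008 0.0189] [-3.1405  0.0085 -0.1295] [-0.12  0.49  0.32] 0.094
(array([-0.122, -0.   ,  0.294]), np.float64(0.0045))
```

View pics/w12.png

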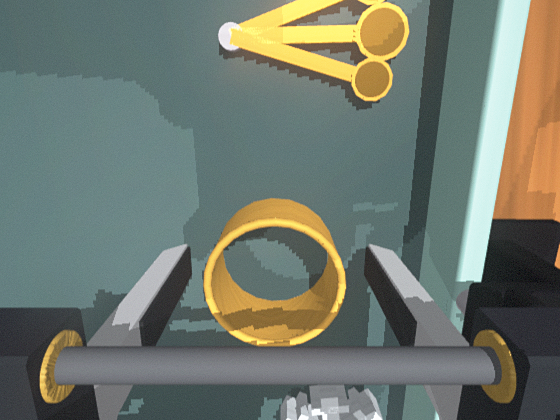

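The brass ring is centred between the open fingers at (275,285), so I close on it.

```bash
python3 -m inch '-0.05 0 0.15 0 0; -0.05 0 0.2 0 0.1; -0.05 0 0.2 0 0.2; -0.05 0 0.2 0 0.5; -0.05 0 0.2 0 1; -0.05 0 0.2 0 1; -0.05 0 0.2 0 1; -0.05 0 0.2 0 1; -0.05 0 0.2 0 1; -0.05 0 0.2 0 1; -0.05 0 0.2 0 1'
```

```text
time: 19.83
tool_pos: [0.6557, 0.0008, 0.0176]
ee_rot: [-3.141, 0.007, -0.13]
wrist_force: [-0.7, 0.4, 1.0]
width: 0.065
```

```bash
python3 -m inch '0 0 0 0 1; 0 0 -0.5 0 1; 0 0 -2 0 1; 0 0 -5 0 1; 0 0 -8 0 1; 0 0 -11 0 1; 0 0 -13.5 0 1; 0 0 -14 0 1; 0 0 -14 0 1; 0 0 -14 0 1'; python3 look.py w13;python3 -c "
from h import *
print(delta([.4885,.3647,.157],-.133))"
```

```text
time: 20.67
tool_pos: [0.6562, 0.0005, 0.1563]
ee_rot: [-3.141, 0.009, -0.13]
wrist_force: [-0.2, 1.2, -1.6]
width: 0.0652
20.6667 [6.562e-01 5.000e-04 1.563e-01] [-3.1406  0.0089 -0.1296] [-0.21  1.19 -1.61] 0.0652
(array([-21.276, -33.947,   0.065]), np.float64(0.0034))
```

View pics/w13.png

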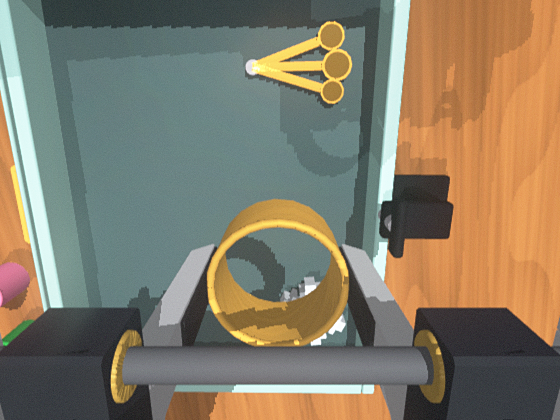

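The brass ring is held level, rim at (278,285), and the bystanders haven't moved. I carry it to the tin.

```bash
python3 -m inch '-2 -3.2 0 0 1; -4 -6.4 0 0 1; -6 -9.6 0 0 1; -8 -12.8 0 0 1; -10 -16 0 0 1; -12 -19.2 0 0 1; -14 -22.4 0 0 1; -16 -25.6 0 0 1; -18 -28.8 0 0 1; -20 -32 0 0 1; -21 -33.6 0 0 1; -21.3 -34 2 0 1; -21.3 -34 4 0 1; -21.3 -34 6 0 1; -21.3 -34 7 0 1; -21.3 -34 7 0 1; -21.3 -34 7 0 1'; python3 look.py w14;python3 -c "
from h import *
print(delta([.4885,.3647,.0125],-.133))"
```

```text
time: 22.13
tool_pos: [0.4867, 0.3646, 0.0857]
ee_rot: [3.14, 0.014, -0.13]
wrist_force: [0.5, -0.2, -0.0]
width: 0.065
22.1333 [0.4867 0.3646 0.0857] [ 3.14    0.0145 -0.13  ] [ 0.54 -0.24 -0.01] 0.065
(array([0.181, 0.042, 7.492]), np.float64(0.003))
```

View pics/w14.png

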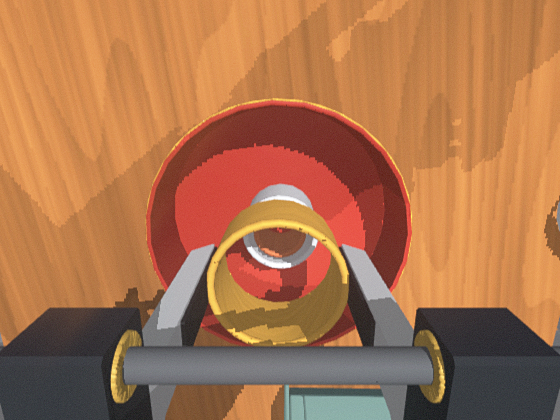

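```bash
python3 -m inch '0.1 0.04 1 0 1; 0.1 0.04 2 0 1; 0.1 0.04 2.8 0 1; 0.1 0.04 2.8 0 1; 0.1 0.04 2.8 0 1; 0.1 0.04 2.8 0 1'; python3 look.py w15; python3 -c "
from h import *
print(delta([.4885,.3647,.0125],-.133))"
```

```text
time: 22.68
tool_pos: [0.4883, 0.3648, 0.0595]
ee_rot: [-3.141, 0.012, -0.13]
wrist_force: [0.3, 0.1, -0.8]
width: 0.0651
22.6833 [0.4883 0.3648 0.0595] [-3.141   0.0118 -0.13  ] [ 0.26  0.09 -0.81] 0.0651
(array([0.057, 0.026, 4.734]), np.float64(0.003))
```

View pics/w15.png

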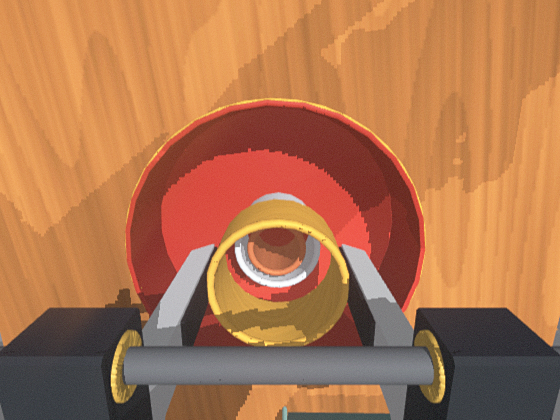

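The chrome rim (277,250) shows centred inside the brass bore.

```bash
python3 -m inch '0.05 0 0.5 0 1; 0.05 0 1 0 1; 0.05 0 1.5 0 1; 0.05 0 2 0 1; 0.05 0 2 0 1; 0.05 0 2 0 1'; python3 -m inch '0 0 0.6 0 1; 0 0 1.2 0 1; 0 0 1.8 0 1; 0 0 2.2 0 1; 0 0 2.5 0 1; 0 0 2.5 0 1; 0 0 2.5 0 1;0 0 2.5 0 1'
```

```text
time: 23.23
tool_pos: [0.4883, 0.3646, 0.039]
ee_rot: [-3.142, 0.012, -0.13]
wrist_force: [0.4, -0.2, 0.7]
width: 0.065
time: 23.9
tool_pos: [0.4881, 0.3648, 0.0142]
ee_rot: [-3.141, 0.012, -0.13]
wrist_force: [0.8, -0.3, -0.5]
width: 0.0651
```

```bash
python3 -m inch '0 0 0.08 0 1; 0 0 0.15 0 1; 0 0 0.18 0 1; 0 0 0.18 0 1; 0 0 0.18 0 0.8; 0 0 0.18 0 0.5;  0 0 0.18 0 0.3; 0 0 0.18 0 0.1; 0 0 0.18 0 0; 0 0 0.18 0 0; 0 0 0.18 0 0; 0 0 0.18 0 0; 0 0 0.18 0 0; 0 0 0.18 0 0'
```

```text
time: 25.07
tool_pos: [0.4881, 0.3648, 0.0123]
ee_rot: [-3.141, 0.012, -0.13]
wrist_force: [-0.2, -0.1, -0.4]
width: 0.0941
```

```bash
python3 look.py w16; python3 -c "
from h import *
print(delta([.488,.3648,.16],-.133))"
```

```text
25.0667 [0.4881 0.3648 0.0123] [-3.1413  0.0123 -0.13  ] [-0.16 -0.07 -0.41] 0.0941
(array([-1.9600e-01, -6.0000e-03, -1.4761e+01]), np.float64(0.003))
```

View pics/w16.png

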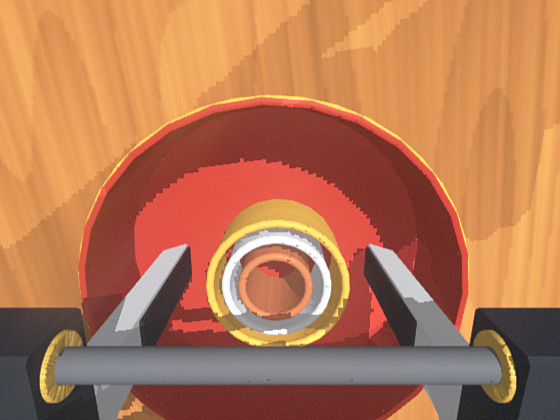

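All three are nested and the fingers are clear on both sides. I lift and verify from above.

```bash
python3 -m inch '-0.05 0 -2 0 0; -0.1 0 -5 0 0; -0.1 0 -8 0 0; -0.2 0 -12 0 0; -0.2 0 -15 0 0; -0.2 0 -15 0 0; -0.2 0 -15 0 0'; python3 look.py w17; python3 ring2.py w17 3; python3 -c "
from h import *
print(delta([.479,-.371,.18],-.6), delta([.479,-.371,.18]))"; python3 - <<'E'
from h import *
s=np.load("pics/w17.npz");T=s["T"];C=cloud("wrist",s["d"],T);P=C[s["d"]>0]
r=np.hypot(*(P[:,:2]-[.4872,.365]).T);Q=P[(r>.07)&(r<.095)&(abs(P[:,2]-.055)<.004)&(P[:,2]<.07)]
print("tin",circ(Q),len(Q))
E
```

```text
time: 25.7
tool_pos: [0.4893, 0.3656, 0.1657]
ee_rot: [-3.137, 0.007, -0.13]
wrist_force: [0.5, -0.3, -0.6]
width: 0.0942
25.7 [0.4893 0.3656 0.1657] [-3.1373  0.0073 -0.1299] [ 0.47 -0.3  -0.56] 0.0942
0.0155 [0.4882 0.3646] 0.0154 491 z [0.0408 0.0428 0.044 ]
0.0235 [0.4887 0.3647] 0.0233 731 z [0.041  0.0427 0.0441]
0.0315 [0.4892 0.3642] 0.0312 988 z [0.0411 0.0427 0.0441]
(array([ 8.61 , 73.079, -1.89 ]), np.float64(0.47)) (array([ 8.61 , 73.079, -1.89 ]), 0)
tin (array([0.48737504, 0.36578772]), np.float64(0.08104544006098251)) 3059
```

View pics/w17.png

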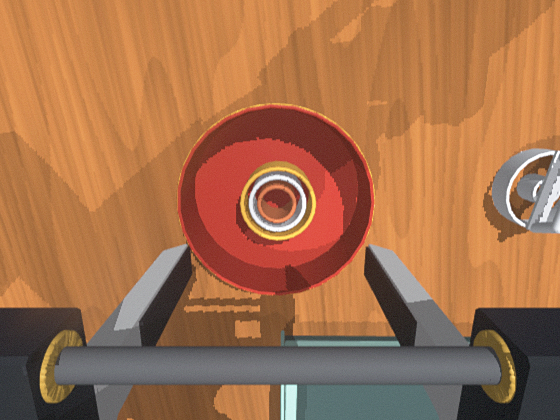

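The nest is good: tops at 43 mm, neighbouring axes within 1 mm, tin centre (0.4873, 0.3656). Next is the lid.

```bash
python3 -m inch '0.5 4 -1 0 0; 1 8 -1.5 0 0; 1.5 12 -1.9 0 0; 1.9 16 -1.9 0 0; 2.4 20 -1.9 0 0; 2.8 24 -1.9 0 0; 3.3 28 -1.9 0 0; 3.8 32 -1.9 0 0; 4.2 36 -1.9 0 0; 4.7 40 -1.9 0 0; 5.2 44 -1.9 0 0; 5.7 48 -1.9 0 0; 6.1 52 -1.9 0 0; 6.6 56 -1.9 0 0; 7.1 60 -1.9 0 0; 7.5 64 -1.9 0 0; 8 68 -1.9 0 0; 8.4 71.5 -1.9 0 0; 8.6 73.1 -1.9 0 0; 8.6 73.1 -1.9 0 0';python3 -m inch '0 0 0 0 0; 0 0 0 0 0'; python3 look.py w18
```

```text
time: 27.42
tool_pos: [0.4769, -0.3741, 0.176]
ee_rot: [-3.138, 0.017, -0.135]
wrist_force: [0.2, 0.7, -0.0]
width: 0.0942
time: 27.58
tool_pos: [0.476, -0.3729, 0.1732]
ee_rot: [-3.135, 0.021, -0.135]
wrist_force: [0.2, 0.2, -0.7]
width: 0.0944
27.5833 [ 0.476  -0.3729  0.1732] [-3.135   0.0206 -0.1347] [ 0.2   0.21 -0.74] 0.0944
```

View pics/w18.png

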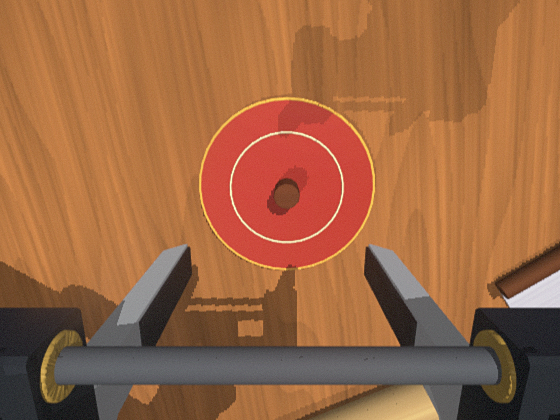

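```bash
python3 - <<'E'
from h import *
s=np.load("pics/w18.npz");T=s["T"];d=s["d"];C=cloud("wrist",d,T);P=C[d>0]
r=np.hypot(*(P[:,:2]-[.479,-.371]).T)
Q=P[(r<.03)&(P[:,2]>.033)&(P[:,2]<.05)];print("knob top",np.median(Q[:,2]),cv2.minEnclosingCircle((Q[:,:2]*1000).astype(np.float32)),Q.mean(0),len(Q))
F=P[(r<.1)&(abs(P[:,2]-.009)<.0035)&(P[:,2]>.0055)];print("flange",np.median(F[:,2]),cv2.minEnclosingCircle((F[:,:2]*1000).astype(np.float32)))
im=s["im"];hsv=cv2.cvtColor(im,cv2.COLOR_BGR2HSV)
m=cv2.inRange(hsv,(0,170,70),(5,255,255))|cv2.inRange(hsv,(172,170,70),(179,255,255));m[275:]=0
k=max(cv2.findContours(m,0,1)[0],key=cv2.contourArea);e=cv2.fitEllipse(k);print(e,onplane("wrist",[e[0]],.009,T))
E
python3 -c "
from h import *
print(robot.get_obs()['tool_pos'])"
```

```text
knob top 0.03864598811448611 ((482.23858642578125, -370.5822448730469), 11.911450386047363) [ 0.4823665  -0.36993303  0.03850143] 531
flange 0.0088243958146339 ((482.2372741699219, -370.761474609375), 86.78948211669922)
((286.52862548828125, 183.77676391601562), (165.4439697265625, 169.5485382080078), 87.69725036621094) [[ 0.48334994 -0.36589892  0.009     ]]
[ 0.4763794  -0.37256392  0.17404166]
```

Knob at (0.4822, -0.3706), top at 38.6 mm. The flange is at 8.8 mm and fits the same centre, so everything agrees with the text.

```bash
python3 -c "
from h import *
print(delta([.4822,-.3706,.0135],-.134))"
```

```text
(array([ 0.863, -0.175, 16.042]), np.float64(0.0002))
```

```bash
python3 -m inch '0.5 -0.17 2 0 0; 0.86 -0.17 5 0 0; 0.86 -0.17 8 0 0; 0.86 -0.17 11 0 0; 0.86 -0.17 12 0 0.3; 0.86 -0.17 12 0 0.3; 0.86 -0.17 12 0 0.3'; python3 look.py w19;  python3 -c "
from h import *
print(delta([.4822,-.3706,.0135],-.134))"
```

```text
time: 28.22
tool_pos: [0.4833, -0.3702, 0.0545]
ee_rot: [-3.135, 0.019, -0.133]
wrist_force: [-0.5, 0.3, 1.0]
width: 0.0774
28.2167 [ 0.4833 -0.3702  0.0545] [-3.1354  0.0194 -0.1327] [-0.52  0.32  1.04] 0.0774
(array([-0.117, -0.014,  4.252]), np.float64(0.001))
```

View pics/w19.png

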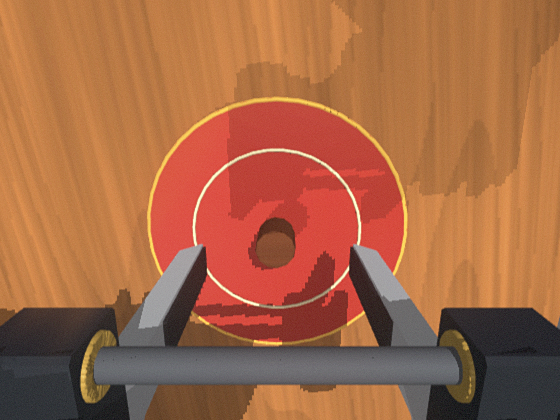

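The knob at (276,248) is centred between the fingers.

```bash
python3 -m inch '-0.1 0 1 0 0.3; -0.1 0 2 0 0.3; -0.1 0 3 0 0.3; -0.1 0 3.7 0 0.3; -0.1 0 4 0 0.3; -0.1 0 4 0 0.3; -0.1 0 4 0 0.3; -0.1 0 4 0 0.5; -0.1 0 4 0 1; -0.1 0 4 0 1; -0.1 0 4 0 1; -0.1 0 4 0 1; -0.1 0 4 0 1; -0.1 0 4 0 1; -0.1 0 4 0 1; -0.1 0 4 0 1;-0.1 0 4 0 1; -0.1 0 4 0 1;-0.1 0 4 0 1'
```

```text
time: 29.85
tool_pos: [0.4822, -0.3708, 0.0161]
ee_rot: [-3.137, 0.017, -0.133]
wrist_force: [-2.4, 0.8, 2.5]
width: 0.0232
```

```bash
python3 -m inch '0 0 -0.3 0 1; 0 0 -1 0 1; 0 0 -2 0 1; 0 0 -4 0 1; 0 0 -6.5 0 1; 0 0 -9 0 1; 0 0 -11 0 1; 0 0 -12 0 1; 0 0 -12 0 1; 0 0 -12 0 1; 0 0 -12 0 1'; python3 look.py w20;  python3 -c "
from h import *
print(delta([.4874,.3655,.137],-.134))"
```

```text
time: 30.77
tool_pos: [0.4834, -0.3709, 0.1343]
ee_rot: [-3.135, 0.02, -0.133]
wrist_force: [-0.0, -0.0, -2.9]
width: 0.0236
30.7667 [ 0.4834 -0.3709  0.1343] [-3.1354  0.0199 -0.133 ] [-0.04 -0.02 -2.87] 0.0236
(array([ -9.361, -73.032,   0.365]), np.float64(0.001))
```

View pics/w20.png

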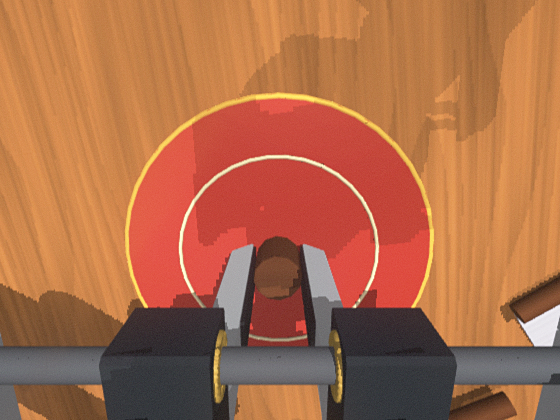

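The lid hangs level from the knob (278,275). I carry it over the drawer at an easy pace.

```bash
python3 -m inch '-0.1 -1 0 0 1; -0.4 -3 0 0 1; -0.7 -6 0 0 1; -1.1 -9 0 0 1; -1.5 -12 0 0 1; -1.9 -15 0 0 1; -2.3 -18 0 0 1; -2.7 -21 0 0 1; -3.1 -24 0 0 1; -3.5 -27 0.1 0 1; -3.8 -30 0.1 0 1; -4.2 -33 0.2 0 1; -4.6 -36 0.2 0 1; -5 -39 0.2 0 1; -5.4 -42 0.2 0 1; -5.8 -45 0.2 0 1; -6.2 -48 0.2 0 1; -6.6 -51 0.2 0 1; -7 -54 0.2 0 1; -7.3 -57 0.2 0 1';  python3 -c "
from h import *
print(delta([.4874,.3655,.137],-.134))"
```

```text
time: 32.48
tool_pos: [0.4848, 0.2056, 0.1358]
ee_rot: [-3.136, 0.023, -0.133]
wrist_force: [-0.0, 0.5, -1.5]
width: 0.0234
(array([ -1.856, -15.884,   0.017]), np.float64(0.0015))
```

```bash
python3 -m inch '-0.4 -3 0 0 1; -0.7 -6 0 0 1; -1.1 -9 0 0 1; -1.4 -12 0 0 1; -1.7 -14 0 0 1; -1.8 -15.5 0 0 1; -1.85 -15.9 0 0 1; -1.85 -15.9 0 0 1; -1.85 -15.9 0 0 1; -1.85 -15.9 0 0 1'; python3 look.py w21;  python3 -c "
from h import *
print(delta([.4874,.3655,.08],-.134))"; python3 - <<'E'
from h import *
s=np.load("pics/w21.npz");T=s["T"];d=s["d"];C=cloud("wrist",d,T);P=C[d>0]
im=s["im"];cv2.imwrite("pics/w21.png",im)
zf=T[2,3]-.0072
Q=P[(abs(P[:,2]-zf)<.006)&(np.hypot(*(P[:,:2]-T[:2,3]).T)<.1)&(np.hypot(*(P[:,:2]-T[:2,3]).T)>.02)]
A=np.c_[Q[:,:2],np.ones(len(Q))];pl=np.linalg.lstsq(A,Q[:,2],rcond=None)[0];print("flange slope",pl[:2],np.median(Q[:,2]),len(Q),zf)
E
```

```text
time: 33.32
tool_pos: [0.4872, 0.3645, 0.1368]
ee_rot: [-3.137, 0.024, -0.133]
wrist_force: [0.4, -0.6, -2.6]
width: 0.0233
33.3167 [0.4872 0.3645 0.1368] [-3.1369  0.0238 -0.1335] [ 0.36 -0.6  -2.58] 0.0233
(array([ 0.119, -0.071,  5.698]), np.float64(0.0002))
flange slope [-0.0078863   0.00044514] 0.12945087564277172 50487 0.12955619011981037
```

View pics/w21.png

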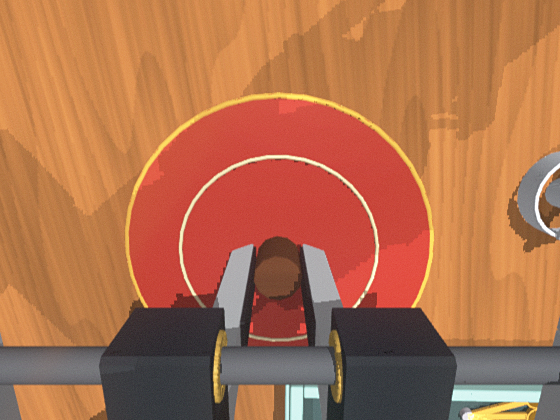

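The lid is level (slope under 0.01) over the tin. I lower it.

```bash
python3 -m inch '0.1 -0.07 1 0 1; 0.1 -0.07 2.5 0 1; 0.1 -0.07 4 0 1; 0.1 -0.07 5 0 1; 0.1 -0.07 5.2 0 1; 0.1 -0.07 5.2 0 1; 0.1 -0.07 5.2 0 1; 0.1 -0.07 5.2 0 1';  python3 -c "
from h import *
print(delta([.4874,.3655,.0655],-.134))"
```

```text
time: 34.03
tool_pos: [0.4881, 0.3658, 0.0862]
ee_rot: [-3.135, 0.022, -0.134]
wrist_force: [-0.4, -0.6, -1.6]
width: 0.0231
(array([-0.018,  0.051,  2.072]), np.float64(0.0001))
```

```bash
python3 -m inch '-0.05 0 0.4 0 1; -0.05 0.03 0.8 0 1; -0.05 0.03 1.2 0 1; -0.05 0.03 1.5 0 1; -0.05 0.03 1.5 0 1; -0.05 0.03 1.5 0 1'; python3 look.py w22
```

```text
time: 34.53
tool_pos: [0.4869, 0.3655, 0.0706]
ee_rot: [-3.136, 0.023, -0.134]
wrist_force: [-0.5, -1.0, -1.3]
width: 0.0231
34.5333 [0.4869 0.3655 0.0706] [-3.1358  0.0226 -0.1339] [-0.47 -0.96 -1.31] 0.0231
```

View pics/w22.png

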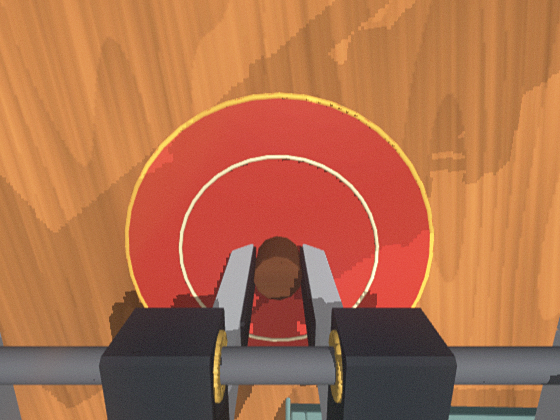

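```bash
python3 -m inch '0 0 0.1 0 1; 0 0 0.2 0 1; 0 0 0.3 0 1; 0 0 0.4 0 1; 0 0 0.45 0 1; 0 0 0.5 0 1; 0 0 0.5 0 1; 0 0 0.5 0 1'
```

```text
time: 35.25
tool_pos: [0.4871, 0.3657, 0.066]
ee_rot: [-3.135, 0.022, -0.134]
wrist_force: [-0.5, 1.3, -2.3]
width: 0.0235
```

```bash
python3 -m inch '0 0 0.05 0 1; 0 0 0.1 0 1; 0 0 0.1 0 1; 0 0 0.1 0 1'; python3 -m inch '0 0 0 0 0.9; 0 0 0 0 0.8; 0 0 0 0 0.7; 0 0 0 0 0.6; 0 0 0 0 0.5; 0 0 0 0 0.5; 0 0 0 0 0.5; 0 0 0 0 0.5; 0 0 0 0 0.5; 0 0 0 0 0.5'; python3 -m inch '0 0 -1 0 0.5; 0 0 -3 0 0.4; 0 0 -6 0 0.3; 0 0 -9 0 0.2; 0 0 -11 0 0; 0 0 -11 0 0; 0 0 -11 0 0; 0 0 -11 0 0'; python3 look.py w23; python3 - <<'E'
from h import *
s=np.load("pics/w23.npz");T=s["T"];d=s["d"];C=cloud("wrist",d,T);P=C[d>0]
r=np.hypot(*(P[:,:2]-[.4873,.3656]).T)
Q=P[(r<.03)&(P[:,2]>.08)&(P[:,2]<.1)];print("knob top",np.median(Q[:,2]),cv2.minEnclosingCircle((Q[:,:2]*1000).astype(np.float32)))
F=P[(r<.084)&(r>.02)&(abs(P[:,2]-.058)<.008)];A=np.c_[F[:,:2]-[.487,.365],np.ones(len(F))];pl=np.linalg.lstsq(A,F[:,2],rcond=None)[0];print("flange",pl,len(F))
F=P[(r<.1)&(abs(P[:,2]-.058)<.005)];print(cv2.minEnclosingCircle((F[:,:2]*1000).astype(np.float32)))
E
```

```text
time: 35.58
tool_pos: [0.4871, 0.3659, 0.0655]
ee_rot: [-3.135, 0.022, -0.134]
wrist_force: [0.2, -0.5, -0.3]
width: 0.0235
time: 36.42
tool_pos: [0.4871, 0.3659, 0.0655]
ee_rot: [-3.135, 0.022, -0.134]
wrist_force: [0.6, -0.3, -0.1]
width: 0.0467
time: 37.08
tool_pos: [0.4889, 0.3645, 0.1745]
ee_rot: [-3.136, 0.023, -0.134]
wrist_force: [-0.3, 0.1, -0.1]
width: 0.0904
37.0833 [0.4889 0.3645 0.1745] [-3.1359  0.0229 -0.1339] [-0.35  0.13 -0.09] 0.0904
knob top 0.08765451772604993 ((488.16485595703125, 366.11383056640625), 11.855376243591309)
flange [ 0.00186084 -0.00099914  0.05784883] 27897
((487.9459228515625, 365.73992919921875), 86.80891418457031)
```

View pics/w23.png

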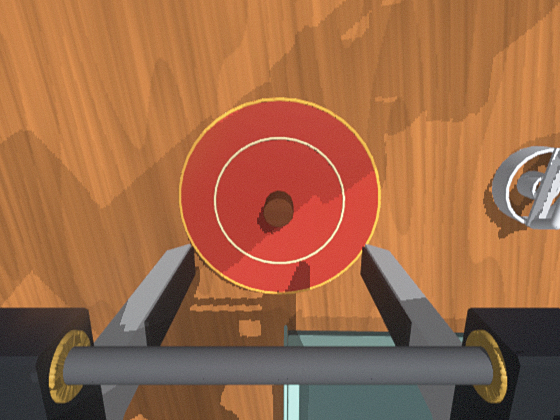

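The lid is home: flange top at 57.8 mm (58 expected), slope 0.002, knob within 1 mm of the tin axis. I check the bystanders from the fixed camera and hand in.

```bash
python3 - <<'E'
from h import *
im,d=robot.snapshot("scene");cv2.imwrite("pics/end.png",im)
a=np.load("pics/scene0.npz")["im"]
for n,(x0,y0,x1,y1) in dict(snow=(250,262,302,305),spoons=(328,205,378,245),dough=(398,160,442,198)).items():
    diff=cv2.absdiff(a,im)[y0:y1,x0:x1].max(2);print(n,(diff>50).mean().round(3))
robot.close_job()
E
```

```text
snow 0.0
spoons 0.0
dough 0.0
the job is handed in; nothing more can be done
```

View pics/end.png

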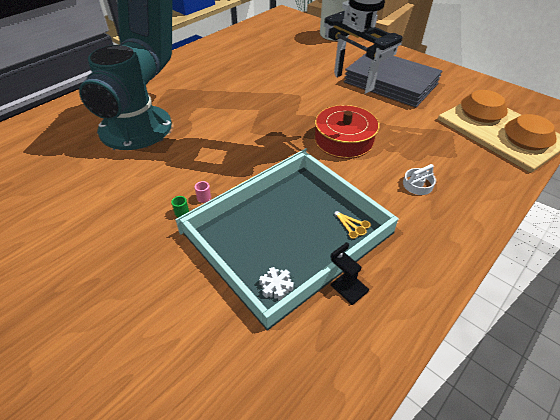

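The three ring cutters are nested in the middle of the red tin (copper, then chrome, then brass) and the lid is on and home. I handed the job in at about 37 s of the 141 s allowed; it reports no verdict.

**Last checks:**
- **Rings:** all three tops are at 43 mm, so they stand on the tin floor. Neighbouring axes are within 1 mm, and each is about 2 mm or less from the tin's axis. This was measured before the lid went on.
- **Lid:** the flange top is at 57.8 mm (58 expected), with a slope of about 0.002 rad. The knob is about 1 mm off the tin's axis, and the gripper is open and clear of it.
- **Bystanders:** the fixed camera shows no change at the snowflake, spoons or doughnut cutter since the start.

**Disagreements:** the two fixed cameras differed by about 4 mm in x, so I used the wrist camera for every grasp and placing. The tool's tilt drifted to about 0.02 rad along the way, with no effect seen on where things ended up.

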